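# Chock the turned blank and lower the guard

## Task

On the carving fixture, take the loose wooden wedge chock and push it, thin edge first, up the sloping bed against the middle of the low side of the turned blank, until the blank is nipped firmly against the back fence, and leave it there. Then take the bar of the open guard and lower the guard gently all the way down onto its stop posts, without letting it drop, and let go. Keep off the lamp above, and do not disturb the other things on the table.

Things in the scene. Friction and masses are not known exactly. Their poses are not given: they have to be found in the camera images.
- fixture: Fixed carving fixture, plywood base 340 (x) x 300 (y) mm. Origin: centre of its underside, on the table; x points up the bed's slope, away from the robot, y along the blank, z up. The wooden bed, 216 mm wide, runs from x = -165 to +60 mm and rises 5 degrees to +x: surface at z = 34 mm + 0.0875 x. Two 22 mm square stop posts, 118 mm high, stand at x = -60, y = +-127 mm.
- fence (a point): Foot of the front face of the fence at mid width: x = 60, y = 0 mm in the fixture frame, on the bed. The fence is an upright board square to x, top at z = 89 mm. Two low dowels (6 mm thick, along y, at x = 5, y = +-50 to +-73 mm) are all that keeps the blank from rolling down at first; between them the bed is free for the chock.
- blank_center (a point): Centre of the loose turned wooden blank: a 60 mm diameter cylinder 150 mm long (with 24 mm tenons 20 mm long at its ends), 0.3 to 0.5 kg, lying along the fixture's y across the bed. At first it rests against the dowels, centre at fixture x = +22 mm; it touches the fence at x = +30 mm, after rolling 8 mm up the slope.
- wedge_center (a point): Centre of the loose wooden wedge chock on the table beside the fixture (0.14 kg), 85 (x) x 50 (y) x 45 (z) mm, 22.5 mm above its underside. Flat top from x = -42.5 to -1.5 mm, then a 45 degree face down to the thin edge at x = +42.5. When it touches the blank, the thin edge is 12 mm (along x) short of the blank's centre.
- guard (a joint): Hinge angle of the guard (rad): 0 = down on its two stop posts, 1.70 = open, just past upright; starts at 1.56 to 1.70 and stays there. Below about 1.48 it falls shut by its own weight (0.6 kg) if let go. The guard is a wooden frame with a clear window, 155 x 268 mm, 14 mm thick, hinged along its rear edge.
- guard_hinge (a point): Point on the guard's hinge axis at its middle: x = +85, y = 0, z = 125 mm in the fixture frame. The axis runs along the fixture's y. With the guard at angle q the bar's centre is at x = 85 - 200 cos q, z = 125 + 200 sin q mm in the fixture frame.
- guard_bar (a point): Centre of the guard's handle: a round steel bar 16 mm in diameter, lying along the fixture's y in the plane of the guard, 200 mm from the hinge axis, 45 mm beyond the guard's free edge, on two thin rods at y = +-62 mm. It can turn between gripping fingers.
- lamp_center (a point): Centre of the fixed lamp bar, 60 (x) x 260 (y) x 34 (z) mm, at x = 151, y = 0, z = 463 mm in the fixture frame, on a post at x = 161, y = 140 mm. It hangs above and just behind the open guard's bar: a gripper coming straight down on the bar would hit it, one leaning 30 to 45 degrees back towards the robot clears it.
- lamp: The same lamp with its post, not to be touched. Origin as the fixture's.
- offcut: Bystander: rectangular wooden block 85 x 50 x 45 mm, on the other side of the fixture from the wedge. Origin: centre of its underside.
- horse: Bystander: dark carved horse head on a dowel and an 80 mm square foot, 200 mm high, beside the fixture. Origin: centre of its underside.
- jar: Bystander: jar, 68 mm in diameter, 85 mm high, beside the fixture. Origin: centre of its underside.
- brush: Bystander: brush 190 mm long lying on the table. Origin: its underside.
- mallet: Bystander: wooden-handled hammer 220 mm long lying on the table. Origin: its underside.
Not all that is in view belongs to the job. Leave any blue or red look-alike of the part that bears wedge_center alone.

How it is judged:
By the outcome, as a careful person would: the job done as asked, in the order asked, and still so for the second after the job is handed in, with the robot touching nothing.
It also fails if it takes over 59 s, if anything falls off the work surface, if the arm or the gripper's body presses on something with over 40 N, if the wrist force passes 120 N, or if a joint passes its speed limit or range.

## Robot

A 7-joint arm with a two-finger parallel gripper is mounted at the origin on the work surface. World frame = base frame: x ahead of the robot, y to its left, z up, the work surface at z = 0. Lengths are in m, angles in rad, forces in N, time in s.
With the tool pointing down it reaches from about 0.35 to 0.9 m from the base axis. Payload 8.1 kg.
Tool frame: the origin (TCP) lies midway between the tips of the shut fingers; the grasp point (between the pads) lies arm.tcp_to_grasp behind it (arm.tcp_to_grasp is the distance from the TCP to the grasp point, in m); z points along the fingers, y is the line along which they close (so a half turn about z gives the same grasp; the last joint's range is limited). The gripper opens to 92 mm and grips with 3 to 60 N. Pads are 19 mm wide; open, the fingers measure 130 mm over their backs; the gripper's body (75 mm by 190 mm) begins 47 mm behind the grasp point.
Start: joints at [-1.4, 0.434, 0.025, 1.573, -0.012, 1.134, -0.075], TCP at [0.169, 0.602, 0.227] pointing down, gripper open.
Joint ranges: [-2.62, 2.62], [-0.44, 2.09], [-1.27, 1.32], [0.08, 2.57], [-1.32, 4.46], [0.12, 2], [-2.74, 2.74]. Speed limits (rad/s): [2.22, 2.22, 3.01, 3.01, 3.14, 3.14, 3.14].

## Interface

Orientations are given as a rotation vector (axis times angle).
In Python, from cell import observe, get_image, arm gives the robot as it stands. The module is installed in compiled form; this text tells all that it offers.
- The arm moves only by the tool drive_tool, never from a script. Its argument "steps" is a list of rows, each a list of 5 numbers: the closure, from 0 (fully open) to 1 (shut), then the shift along the world's x, y, z in mm, then the turn about the world's z in rad. In form: [[hand, x, y, z, roll], ...]. A call has 1 to 20 rows; each row shifts and turns the commanded pose from where the row before left it; what a row does not reach is not made up. A row lasts 1/12 s, in which the tool goes at most 41.7 mm and 7.16 degrees, less where a joint would pass 70% of its speed; a pose out of reach is approached as far as the arm can. A call with a gripper value outside its range is refused whole. The fingers move at their own pace and stop on an object; "grip_force" is the grip in N (left out, the last holds). Time passes only in rows, so rows that do not move let the fingers close. It gives the time, the measured TCP pose, the force, the opening and the grip force at its end, in the units of the state.
- observe(): the state, without advancing time (a new reading comes with each control period).
- get_image(name): name is "side" or "top"; returns a dict with "image" (384x512x3 uint8, red, green, blue), "vfov" (degrees; the focal length in pixels is half the picture's height over the tangent of half this angle, whatever the lens; pixels are square), "cx", "cy" (the principal point, pixels), "k1" (the pictures are not rectified: a ray, as slopes to the right and down, at radius r is drawn at 1 + k1 r^2 times it, then the intrinsics apply), "xyz" and "attitude" of the camera in the world. Camera axes: x right, y down, z forward; pixel columns grow to the right and rows downward; lengths in m; the calibration is good to about 2 mm. A picture is of the moment at which its call begins. There is no depth.
- arm.sign_off(): hands the job in; it is judged then, once.
The state is a dict: "clock": time; "joints": joint angles; "dq": joint speeds; "joint_efforts": joint torques, N m; "position": TCP position; "ee_rot": TCP orientation; "force": force on the tool from outside, world axes, zero at the start; "ft_torque": the same for the moment, N m; "width": opening from 0.0 (shut) to 1.0 (fully open); "gripper_force": force on a finger pad.
Only numpy, scipy, OpenCV 4.12 (cv2) and the standard library are available. Lean on these libraries where they do the work, as an engineer would, in place of code of your own. Each camera call takes 0.05 s, during which the arm holds its last target. There are 200 camera calls.

## Working session

There is one attempt and no reset: what is moved stays moved. The work goes in short steps, Python scripts to look and compute and a tool call to move; the robot and the scene stay as the last step left them, time stands still between calls to the robot, and variables do not carry over. Pictures are saved under pics/ and viewed, at most 12 in all, crops included, and the job is handed in when it is done.

Besides the shell and the picture viewer there is one more tool, called after "Request:" by a JSON object that holds its "name" and its "arguments". drive_tool: Moves the arm, as the interface text tells. Its arguments: {"type":"object","properties":{"steps":{"type":"array"},"grip_force":{"type":"number"}},"required":["steps"]}

```bash
mkdir -p pics; cat > h.py <<'E'
import numpy as np, cv2
from scipy.spatial.transform import Rotation as R
from cell import observe, get_image, arm
def cam(n):
    c=get_image(n); im=c["image"]; c["f"]=im.shape[0]/2/np.tan(np.radians(c["vfov"])/2)
    a=np.array(c["attitude"],float)
    c["R"]=a if a.shape==(3,3) else (R.from_rotvec(a).as_matrix() if a.size==3 else R.from_quat(a).as_matrix())
    return c
def ray(c,u,v):
    K=np.array([[c["f"],0,c["cx"]],[0,c["f"],c["cy"]],[0,0,1]])
    p=cv2.undistortPoints(np.array([[[u,v]]],float),K,np.array([c["k1"],0,0,0,0]))[0,0]
    d=c["R"]@np.array([p[0],p[1],1]); return np.array(c["xyz"],float),d/np.linalg.norm(d)
def onz(c,u,v,z):
    o,d=ray(c,u,v); return o+d*(z-o[2])/d[2]
def proj(c,P):
    q=(np.array(P)-c["xyz"])@c["R"]; x,y=q[0]/q[2],q[1]/q[2]; s=1+c["k1"]*(x*x+y*y)
    return np.array([c["f"]*x*s+c["cx"],c["f"]*y*s+c["cy"]])
def save(c,n,crop=None,k=1.5):
    im=c["image"][:,:,::-1]
    if crop: x0,y0,x1,y1=crop; im=im[y0:y1,x0:x1]
    cv2.imwrite("pics/"+n,cv2.resize(im,None,fx=k,fy=k,interpolation=cv2.INTER_CUBIC))
E
python3 - <<'E'
from h import *
for n in("top","side"):
    c=cam(n); save(c,n+"0.png"); print(n,{k:c[k] for k in("vfov","cx","cy","k1","xyz","attitude")})
print(observe(),arm.tcp_to_grasp)
E
```

```text
top {'vfov': 48.157651811168336, 'cx': 263.615056685951, 'cy': 190.46210268094316, 'k1': -0.041300298014769414, 'xyz': array([0.43796485, 0.03987991, 1.60418457]), 'attitude': array([-2.20209858,  2.14701538, -0.15070846])}
side {'vfov': 54.040385889359285, 'cx': 255.33767538213425, 'cy': 188.23223406551702, 'k1': 0.03136292721819293, 'xyz': array([ 0.46105303, -1.18636472,  1.00346519]), 'attitude': array([-2.10651551,  0.09415266, -0.05096318])}
{'clock': 0.1, 'joints': array([-1.39960171,  0.43509255,  0.02498564,  1.57403826, -0.01159539,
        1.13397543, -0.07512373]), 'dq': array([-0.00024457, -0.00410583, -0.00037828, -0.00110384,  0.00058572,
        0.00087681,  0.00121066]), 'joint_efforts': array([ 3.12622309e-03, -6.69118094e+01,  9.88155305e-01, -3.15136635e+01,
       -6.05142047e-02,  3.75720870e-02,  3.71751696e-05]), 'position': array([0.16892579, 0.60125474, 0.22604889]), 'ee_rot': array([-4.28885454e-01, -3.11212429e+00,  2.14813852e-03]), 'force': array([ 0.53161927,  0.98287412, -0.55558674]), 'ft_torque': array([-0.02266285, -0.00982971,  0.0215244 ]), 'gripper_force': 0.0, 'width': 1.0032069743993324} 0.0188
```

View pics/top0.png

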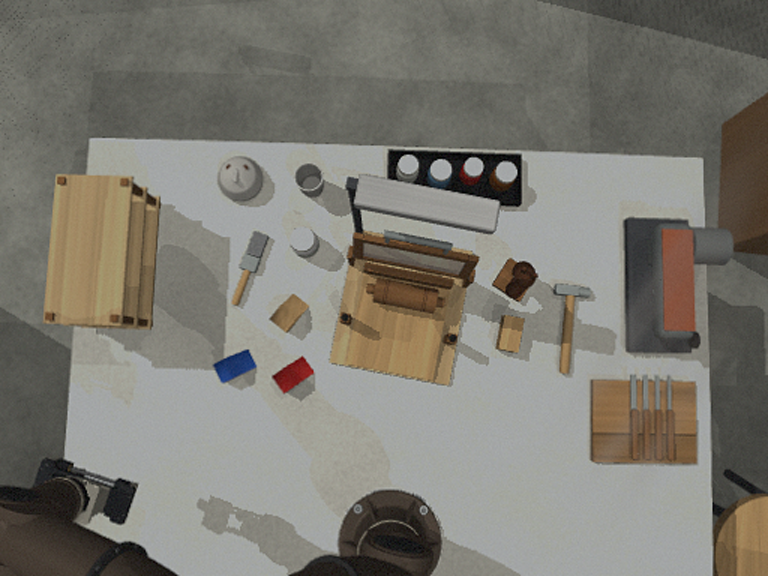

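View pics/side0.png

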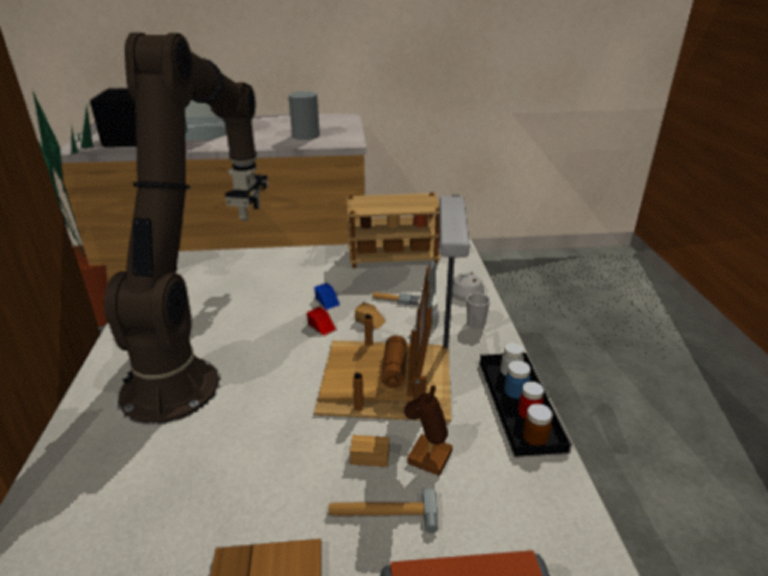

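Top view (in the enlarged picture): possible wedges are the wooden piece at (290,313), the wooden piece at (510,333) on the horse's side, blue at (235,366) and red at (294,375). By the description, the wedge should be the wooden piece at (290,313), and (510,333) the offcut. One crop will check this choice and show the gripper and fixture details.

```bash
python3 - <<'E'
from h import *
t=cam("top"); s=cam("side")
def cr(c,x0,y0,w,h,k): return cv2.resize(c["image"][y0:y0+h,x0:x0+w,::-1],None,fx=k,fy=k,interpolation=cv2.INTER_CUBIC)
A=cr(t,215,110,110,150,4)          # fixture 440x600
B=cr(t,165,185,60,50,6)   # wedge 360x300
C=cr(s,145,95,60,50,6)    # gripper 360x300
cv2.imwrite("pics/m1.png",np.hstack([A,np.vstack([B,C])]))
E
```

```text
(no output)
```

View pics/m1.png

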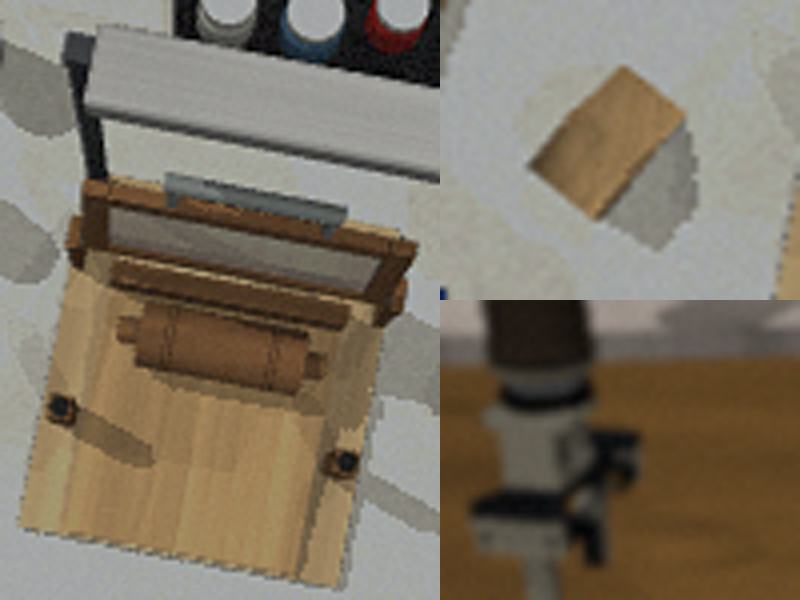

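The crop shows the wedge with its thin edge at the upper right: the shadow is full length only at its lower-left end. The post tops are at crop (62,405) and (346,461), and the bar runs from (168,187) to (347,215). The gripper's wide carriage is only about 50 mm tall, with a narrower body above it.

```bash
cat >> h.py <<'E'
def tp(x,y): return 215+x/4,110+y/4
E
python3 - <<'E'
from h import *
t=cam("top"); s=cam("side")
a=onz(t,*tp(61,405),.118); b=onz(t,*tp(346,460),.118)
print("posts",a,b,np.linalg.norm(a-b))
ey=(a-b)[:2]; ey/=np.linalg.norm(ey); ex=np.array([ey[1],-ey[0]]); 
O=(a+b)[:2]/2+0.060*ex; yaw=np.arctan2(ex[1],ex[0]); print("O",O,"yaw",yaw)
def W(x,y,z): return np.r_[O+ex*x/1e3+ey*y/1e3,z/1e3]
for n,P in dict(fl=(-170,150,12),fr=(-170,-150,12),pl=(-60,127,118),lampFL=(121,130,480),lampFR=(121,-130,480)).items():
    u=proj(t,W(*P)); print(n,(u-[215,110])*4, "side x1.5",proj(s,W(*P))*1.5)
for q in (1.56,1.6,1.65,1.7):
    P=(85-200*np.cos(q),0,125+200*np.sin(q)); print(q,P,(proj(t,W(*P))-[215,110])*4,proj(s,W(*P))*1.5)
for p in((168,187),(347,215),(256,203)):
    p=onz(t,*tp(*p),.326); d=p[:2]-O; print("bar fix",d@ex,d@ey)
# wedge: bottom-left end top corners at z=.045 ; thin edge z=0
w=lambda x,y,z:onz(t,165+(x-440)/6,185+y/6,z)
h=[w(597,220,.045),w(530,165,.045)];l=[w(625,65,0),w(685,118,0)]
H=(h[0]+h[1])/2;L=(l[0]+l[1])/2;d=(L-H)[:2]
print(h,l,"len",np.linalg.norm(d),"ctr",(H+L)/2,"yaw",np.arctan2(d[1],d[0]),[np.linalg.norm(k[0]-k[1]) for k in(h,l)])
print("tool",R.from_rotvec(observe()["ee_rot"]).as_matrix())
E
```

```text
posts [0.53221778 0.11818618 0.118     ] [ 0.49087789 -0.12944144  0.118     ] 0.2510546280842016
O [ 0.57072881 -0.01550752] yaw -0.16541828551802912
fl [ 17.18672227 524.79028496] side x1.5 [331.8251917  339.16961849]
fr [337.58959258 586.47984282] side x1.5 [313.00543126 411.57611307]
pl [ 59.32741014 404.67646082] side x1.5 [367.80234433 315.14761425]
lampFL [ 80.42795603 102.67491354] side x1.5 [439.32201955 194.72170205]
lampFR [462.38302531 176.82912623] side x1.5 [440.33722829 242.66722623]
1.56 (np.float64(82.84077658834653), 0, np.float64(324.98834404599324)) [247.76945376 233.12153024] [420.53320965 275.6518575 ]
1.6 (np.float64(90.83990446025777), 0, np.float64(324.914720608301)) [249.71630781 222.87199815] [423.88134223 275.80229362]
1.65 (np.float64(100.82417776134677), 0, np.float64(324.37300569078377)) [252.10613776 210.20775521] [428.056884   276.15284749]
1.7 (np.float64(110.76889885910492), 0, np.float64(323.3329620904937)) [254.43945293 197.74995419] [432.20978944 276.68309859]
bar fix 0.10572788358944347 0.06573874083214815
bar fix 0.11078435804640906 -0.07115155431811789
bar fix 0.10651616512685022 -0.001831598170931132
[array([0.49551804, 0.26183516, 0.045     ]), array([0.52757807, 0.30356803, 0.045     ])] [array([0.59407235, 0.25488953, 0.        ]), array([0.5619361 , 0.21626065, 0.        ])] len 0.0814698102424009 ctr [0.54477614 0.25913834 0.0225    ] yaw -0.616831618149456 [np.float64(0.05262583114278403), np.float64(0.0502486703411342)]
tool [[-9.62713707e-01  2.70522281e-01 -1.17623784e-04]
 [ 2.70522305e-01  9.62713566e-01 -5.21856563e-04]
 [-2.79358148e-05 -5.34218323e-04 -9.99999857e-01]]
```

Request:
{"name": "drive_tool", "arguments": {"steps": [[0,26,-24,-5,-0.025],[0,26,-24,-5,-0.025],[0,26,-24,-5,-0.025],[0,26,-24,-5,-0.025],[0,26,-24,-5,-0.025],[0,26,-24,-5,-0.025],[0,26,-24,-5,-0.025],[0,26,-24,-5,-0.025],[0,26,-24,-5,-0.025],[0,26,-24,-5,-0.025],[0,26,-24,-5,-0.025],[0,26,-24,-5,-0.025],[0,26,-24,-5,-0.025],[0,26,-21,-5,-0.025],[0,0,0,0,0],[0,0,0,0,0]], "grip_force": 15}}

```text
clock: 1.63
position: [0.5345, 0.2664, 0.1563]
ee_rot: [0.971, 2.987, -0.002]
force: [-0.9, 0.1, 0.8]
width: 1.003
gripper_force: 0.0
```

```bash
python3 - <<'E'
from h import *
t=cam("top"); s=cam("side")
def cr(c,x0,y0,w,h,k): return cv2.resize(c["image"][y0:y0+h,x0:x0+w,::-1],None,fx=k,fy=k,interpolation=cv2.INTER_CUBIC)
A=cr(t,140,160,100,150,4); B=cr(s,185,90,100,150,4)
cv2.imwrite("pics/m2.png",np.hstack([A,B]))
print(observe()["position"],R.from_rotvec(observe()["ee_rot"]).as_matrix()[:,1], observe()["joints"])
E
```

```text
[0.53242017 0.26941946 0.15662658] [ 5.83597211e-01  8.12043284e-01 -1.79078166e-05] [-0.70990501  0.45608863  0.21529185  1.74339628 -0.1164213   0.95483751
  0.49909982]
```

View pics/m2.png

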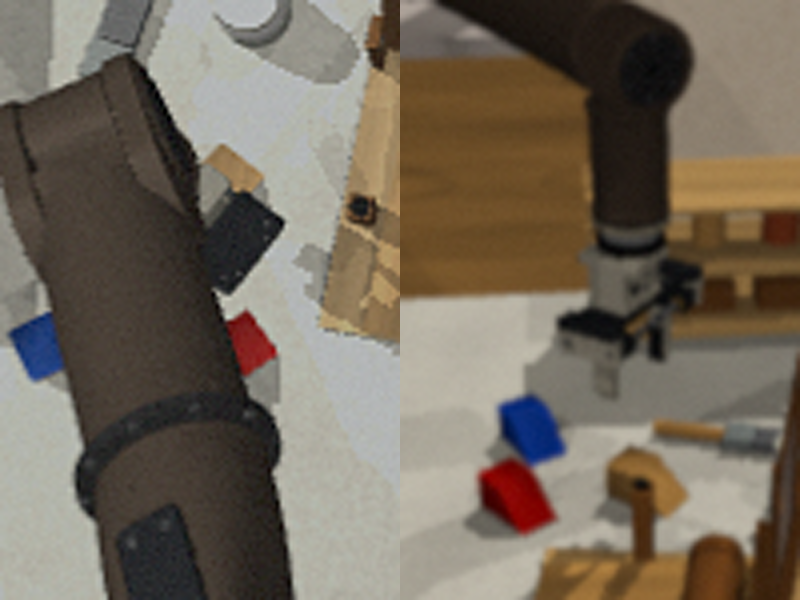

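The side crop agrees: the wood wedge at (645,480) has its flat top to the left and slopes down to the right. The arm hides it from above. The wrist link measures about 45 mm in radius. I'll descend and grip.

Request:
{"name": "drive_tool", "arguments": {"steps": [[0,0,-1,-35,0],[0,0,0,-35,0],[0,0,0,-35,0],[0,0,0,-25,0],[0,0,0,-14,0],[0,0,0,-4,0],[0,0,0,0,0],[0.5,0,0,0,0],[0.5,0,0,0,0],[1,0,0,0,0],[1,0,0,0,0],[1,0,0,0,0],[1,0,0,0,0],[1,0,0,0,0],[1,0,0,0,0],[1,0,0,0,0]], "grip_force": 15}}

```text
clock: 3.07
position: [0.5334, 0.2681, 0.0091]
ee_rot: [0.964, 2.99, 0.001]
force: [-0.1, 1.6, 4.9]
width: 0.545
gripper_force: 15.0
```

Request:
{"name": "drive_tool", "arguments": {"steps": [[1,0,0,10,0],[1,0,0,30,0],[1,0,0,38,0],[1,0,0,38,0],[1,0,0,38,0],[1,-4,-27,0,0.046],[1,-4,-27,0,0.046],[1,-4,-27,0,0.046],[1,-4,-27,0,0.046],[1,-4,-27,0,0.046],[1,-4,-27,0,0.046],[1,-5,-27,0,0.046],[1,-5,-27,0,0.046],[1,-5,-27,0,0.046],[1,-5,-27,0,0.044],[1,0,0,0,0],[1,0,0,0,0]], "grip_force": 25}}

```text
clock: 4.48
position: [0.4883, -0.0042, 0.1631]
ee_rot: [-0.267, -3.13, 0.001]
force: [0.3, 0.8, -0.6]
width: 0.542
gripper_force: 25.0
```

```bash
cat >> h.py <<'E'
O=np.array([0.57073,-0.01551]); ex=np.array([np.cos(-.1654),np.sin(-.1654)]); ey=np.array([-ex[1],ex[0]])
def W(x,y,z): return np.r_[O+ex*x/1e3+ey*y/1e3,z/1e3]
def F(p): d=np.array(p)[:2]-O; return np.array([d@ex*1e3,d@ey*1e3,p[2]*1e3])
def st():
    o=observe(); r=R.from_rotvec(o["ee_rot"]).as_matrix()[:,1]
    print("t",o["clock"],"fix",F(o["position"]).round(1),"tooly",np.arctan2(r[1],r[0]).round(3),"F",np.round(o["force"],1),"w",o["width"]*92,"q",o["joints"].round(2))
E
python3 - <<'E'
from h import *
st(); s=cam("side"); save(s,"s3.png",(180,90,330,290),3)
E
```

```text
t 4.4833 fix [-83.2  -2.5 163.1] tooly 1.401 F [ 0.3  0.8 -0.6] w 49.897466591381736 q [-0.25  0.28  0.19  1.99 -0.07  0.87  1.37]
```

View pics/s3.png

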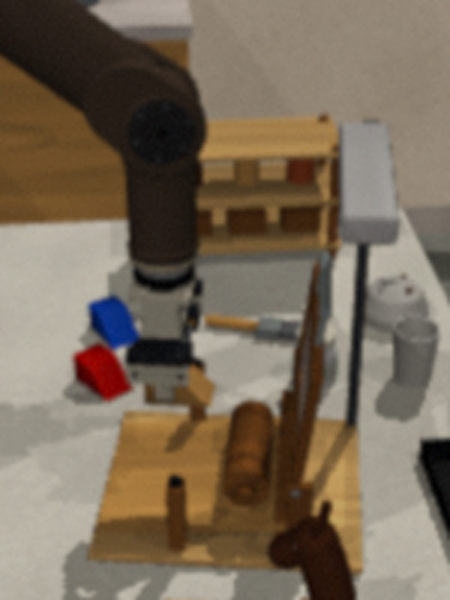

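Request:
{"name": "drive_tool", "arguments": {"steps": [[1,1,3,-35,0.004],[1,0,0,-35,0],[1,0,0,-30,0],[1,0,0,-14,0],[1,0,0,-4,0],[1,0,0,-2,0],[1,0,0,-2,0],[1,0,0,0,0]], "grip_force": 10}}

```text
clock: 5.2
position: [0.4908, 0.0012, 0.0415]
ee_rot: [0.253, 3.13, 0.001]
force: [0.4, -0.7, -1.0]
width: 0.541
gripper_force: 10.0
```

```bash
python3 -c "
from h import *
st()"
```

```text
t 5.2 fix [-81.6   3.3  41.5] tooly 1.409 F [ 0.4 -0.7 -1. ] w 49.776124953571134 q [-0.22  0.47  0.15  2.1  -0.12  0.58  1.42]
```

Request:
{"name": "drive_tool", "arguments": {"steps": [[1,0,-3,-1,0],[1,0,0,-1,0],[1,0,0,-1,0],[1,0,0,-1,0],[1,0,0,0,0]], "grip_force": 6}}

```text
clock: 5.62
position: [0.4898, -0.0023, 0.0368]
ee_rot: [-0.254, -3.131, -0.0]
force: [-1.6, 1.3, 1.9]
width: 0.544
gripper_force: 6.0
```

```bash
python3 -c "
from h import *
st()"
```

```text
t 5.6167 fix [-82.   -0.3  36.8] tooly 1.409 F [-1.6  1.3  1.9] w 50.04697875052157 q [-0.21  0.48  0.14  2.1  -0.12  0.57  1.43]
```

Request:
{"name": "drive_tool", "arguments": {"steps": [[0.2,0,0,0,0],[0.2,0,0,0,0],[0.2,0,0,0,0],[0.2,0,0,0,0],[0.6,0,0,0,0],[0.6,0,0,0,0],[0.6,0,0,0,0],[0.6,0,0,0,0],[1,5,-0.8,0.5,0],[1,5,-0.8,0.5,0],[1,5,-0.9,0.4,0],[1,5,-0.8,0.5,0],[1,5,-0.8,0.4,0],[1,4,-0.7,0.4,0],[1,0,0,0,0]], "grip_force": 30}}

```text
clock: 6.87
position: [0.5204, -0.0073, 0.0395]
ee_rot: [0.254, 3.13, -0.0]
force: [0.2, -1.5, -1.3]
width: 0.54
gripper_force: 30.0
```

```bash
python3 -c "
from h import *
st()
c=cam('side'); save(c,'s4.png',(200,190,330,290),5)"
```

```text
t 6.8667 fix [-51.   -0.2  39.5] tooly 1.409 F [ 0.2 -1.5 -1.3] w 49.64077843894968 q [-0.2   0.51  0.15  2.03 -0.12  0.61  1.44]
```

View pics/s4.png

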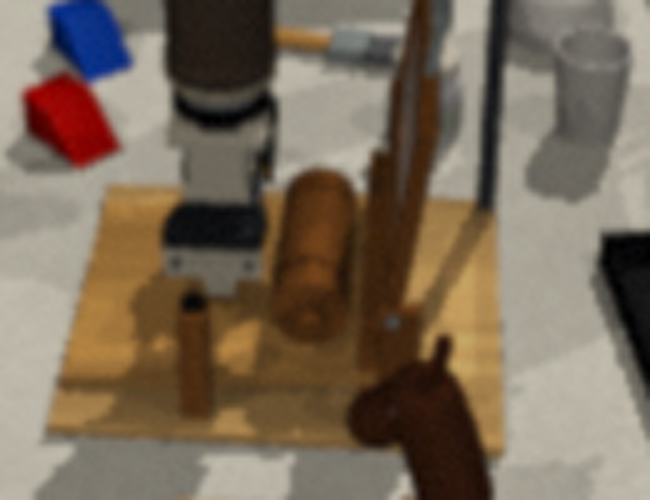

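The carriage at (215,240) is clear of the blank at (315,260), and the wedge under it is just short of the blank. I'll push on slowly.

Request:
{"name": "drive_tool", "arguments": {"steps": [[1,1.5,-0.25,0.13,0],[1,1.5,-0.25,0.13,0],[1,1.5,-0.25,0.13,0],[1,1.5,-0.25,0.13,0],[1,1,-0.17,0.09,0],[1,1,-0.17,0.09,0],[1,1,-0.17,0.09,0],[1,0,0,0,0]], "grip_force": 40}}

```text
clock: 7.58
position: [0.5283, -0.0087, 0.0402]
ee_rot: [0.254, 3.131, -0.0]
force: [-0.4, 0.4, -1.7]
width: 0.543
gripper_force: 40.0
```

```bash
python3 -c "
from h import *
st()"
```

```text
t 7.5833 fix [-43.   -0.2  40.2] tooly 1.409 F [-0.4  0.4 -1.7] w 49.957872968775504 q [-0.19  0.52  0.15  2.01 -0.12  0.62  1.44]
```

Request:
{"name": "drive_tool", "arguments": {"steps": [[1,1,-0.17,0.09,0],[1,1,-0.17,0.09,0],[1,1,-0.17,0.09,0],[1,0,0,0,0]]}}

```text
clock: 7.92
position: [0.5308, -0.0091, 0.0404]
ee_rot: [-0.254, -3.131, -0.0]
force: [-0.8, -0.1, -1.5]
width: 0.543
gripper_force: 40.0
```

Request:
{"name": "drive_tool", "arguments": {"steps": [[1,1,-0.17,0.09,0],[1,0,0,0,0]]}}

```text
clock: 8.08
position: [0.5308, -0.0091, 0.0404]
ee_rot: [-0.254, -3.129, -0.0]
force: [-4.6, 1.2, 1.7]
width: 0.545
gripper_force: 40.0
```

Request:
{"name": "drive_tool", "arguments": {"steps": [[1,1,-0.17,0.09,0],[1,0,0,0,0]]}}

```text
clock: 8.25
position: [0.5309, -0.0091, 0.0405]
ee_rot: [-0.253, -3.127, -0.0]
force: [-8.0, 1.6, 5.3]
width: 0.542
gripper_force: 40.0
```

Request:
{"name": "drive_tool", "arguments": {"steps": [[1,1,-0.17,0.09,0],[1,1,-0.17,0.09,0],[1,1,-0.17,0.09,0],[1,1,-0.17,0.09,0],[1,0,0,0,0],[1,0,0,0,0]], "grip_force": 55}}

```text
clock: 8.75
position: [0.5309, -0.0091, 0.0406]
ee_rot: [-0.252, -3.121, -0.001]
force: [-22.1, 4.5, 18.6]
width: 0.54
gripper_force: 55.0
```

```bash
python3 -c "
from h import *
st()"
```

```text
t 8.75 fix [-40.4  -0.3  40.6] tooly 1.409 F [-22.1   4.5  18.6] w 49.70919238156247 q [-0.19  0.52  0.15  1.99 -0.13  0.64  1.45]
```

Request:
{"name": "drive_tool", "arguments": {"steps": [[0.3,0,0,0,0],[0.1,0,0,0,0],[0,0,0,0,0],[0,0,0,0,0],[0,-4,1,3,0],[0,-4,0,20,0],[0,0,0,40,0],[0,0,0,40,0],[0,0,0,40,0],[0,0,0,40,0],[0,0,0,38,0],[0,-5,-38,0,0],[0,-5,-38,0,0],[0,-5,-38,0,0],[0,-5,-38,0,0],[0,-5,-38,0,0],[0,-5,-38,0,0],[0,0,0,0,0],[0,0,0,0,0]]}}

```text
clock: 10.33
position: [0.4979, -0.2398, 0.2622]
ee_rot: [0.262, 3.131, -0.001]
force: [0.8, 0.9, 0.5]
width: 0.995
gripper_force: 0.0
```

```bash
python3 - <<'E'
from h import *
st()
c=cam('top'); 
def cr(c,x0,y0,w,h,k): return cv2.resize(c["image"][y0:y0+h,x0:x0+w,::-1],None,fx=k,fy=k,interpolation=cv2.INTER_CUBIC)
cv2.imwrite("pics/m5.png",cr(c,215,110,180,150,4))
for z in(0,.2): print("horse",F(onz(c,520/1.5,277/1.5,z)))
E
```

```text
t 10.3333 fix [ -34.9 -233.2  262.2] tooly 1.404 F [0.8 0.9 0.5] w 91.50590342113657 q [ 0.1   0.29  0.33  1.72 -0.1   1.15  1.86]
horse [ 128.71975437 -279.62803373    0.        ]
horse [  95.20830181 -240.67956713  200.        ]
```

View pics/m5.png

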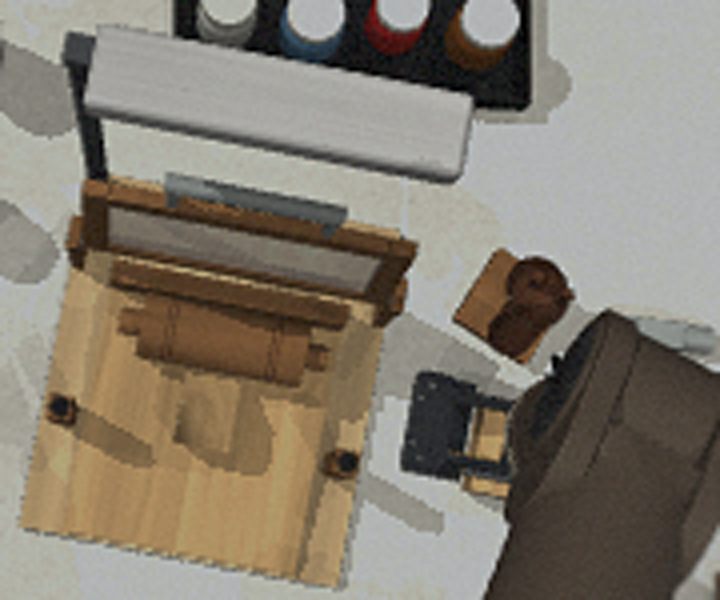

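The wedge sits against the middle of the blank at (220,415), and the rest is undisturbed. The bar is still at (256,203). Next I'll go behind the guard's right edge, passing above the horse, and nudge the guard slightly forward while it stays within its stable range. That leaves room to grip the bar without the wrist coming near the lamp.

Request:
{"name": "drive_tool", "arguments": {"steps": [[0,27,-4,0,0],[0,27,-4,0,0],[0,27,-4,0,0],[0,27,-5,0,0],[0,27,-5,0,0],[0,27,-5,0,0],[0,0,0,-11,0],[0,0,0,-11,0],[0,0,0,0,0],[0,0,0,0,0]]}}

```text
clock: 11.22
position: [0.66, -0.2628, 0.2392]
ee_rot: [-0.253, -3.129, -0.002]
force: [-0.3, 0.3, 0.2]
width: 1.003
gripper_force: 0.0
```

```bash
python3 - <<'E'
from h import *
st()
E
```

```text
t 11.2167 fix [ 128.7 -229.2  239.2] tooly 1.41 F [-0.3  0.3  0.2] w 92.31112443384445 q [ 0.12  0.58  0.31  1.33 -0.18  1.26  1.85]
```

Request:
{"name": "drive_tool", "arguments": {"steps": [[0,3.5,20,0,0],[0,3,20,0,0],[0,0,0,0,0],[0,0,0,0,0],[0,-6,1,0,0],[0,-4,0.7,0,0],[0,-3,0.5,0,0],[0,0,0,0,0],[0,0,0,0,0]]}}

```text
clock: 11.97
position: [0.654, -0.2226, 0.2403]
ee_rot: [-0.256, -3.131, 0.0]
force: [0.4, -0.4, -0.6]
width: 1.0
gripper_force: 0.0
```

```bash
python3 - <<'E'
from h import *
st()
c=cam('top'); s=cam('side')
def cr(c,x0,y0,w,h,k): return cv2.resize(c["image"][y0:y0+h,x0:x0+w,::-1],None,fx=k,fy=k,interpolation=cv2.INTER_CUBIC)
cv2.imwrite("pics/m6.png",np.hstack([cr(c,225,110,100,150,4),cr(s,220,100,100,150,4)]))
E
```

```text
t 11.9667 fix [ 116.2 -190.5  240.3] tooly 1.408 F [ 0.4 -0.4 -0.6] w 91.98133853828432 q [ 0.06  0.54  0.31  1.39 -0.17  1.23  1.8 ]
```

View pics/m6.png

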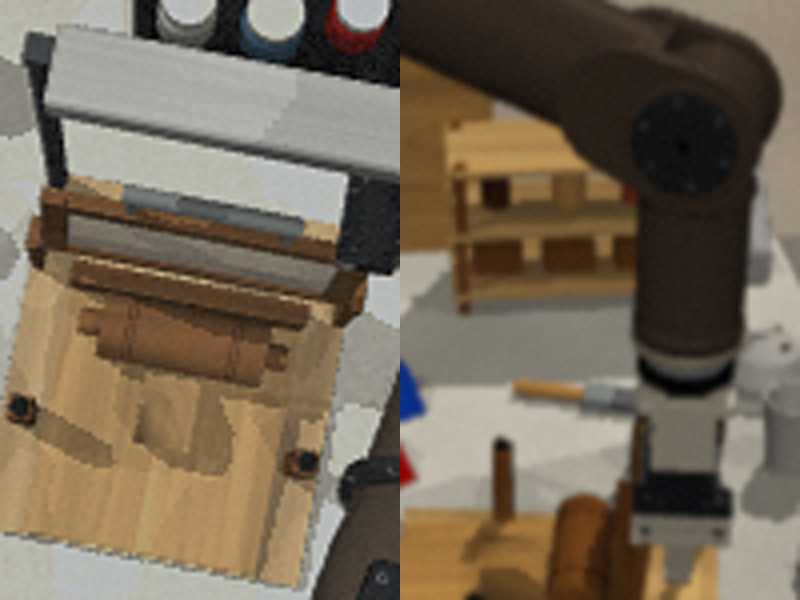

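The carriage at (370,220) is under the lamp's right end, behind the frame edge. The bar has not moved yet (left end at (125,187)). I'll pull forward gently.

Request:
{"name": "drive_tool", "arguments": {"steps": [[0,0.7,4,0,0],[0,-3,0.5,0,0],[0,-3,0.5,0,0],[0,-3,0.5,0,0],[0,-3,0.5,0,0],[0,-2,0.3,0,0],[0,0,0,0,0],[0,0,0,0,0]]}}

```text
clock: 12.73
position: [0.6409, -0.2158, 0.2401]
ee_rot: [-0.254, -3.131, 0.0]
force: [-0.5, 0.1, -0.1]
width: 0.997
gripper_force: 0.0
```

```bash
cat >> h.py <<'E'
def bar(c):
    # grey bar mask in a window around its place, seen from above; fitted by min-area rectangle
    im=c["image"]; hsv=cv2.cvtColor(im,cv2.COLOR_RGB2HSV).astype(int)
    m=((hsv[...,1]<75)&(hsv[...,2]>70)&(hsv[...,2]<165)&(im[...,2].astype(int)>=im[...,0])).astype(np.uint8)
    w=np.zeros_like(m); w[148:260,250:306]=1; m=m*w
    n,l,s,ct=cv2.connectedComponentsWithStats(m)
    for i in sorted(range(1,n),key=lambda i:-s[i,4])[:3]:
        u,v=ct[i]; p=F(onz(c,u,v,.325)); print("comp",s[i],"bar?",p.round(1),"q",np.arccos(np.clip((85-p[0])/200,-1,1)).round(3))
E
python3 - <<'E'
from h import *
st(); bar(cam('top'))
E
```

```text
t 12.7333 fix [ 102.2 -186.   240.1] tooly 1.409 F [-0.5  0.1 -0.1] w 91.71916261685872 q [ 0.05  0.52  0.31  1.43 -0.16  1.22  1.79]
comp [254 162  46  13 190] bar? [ 82.9   0.9 325. ] q 1.56
comp [294 150   3   1   3] bar? [148.7 -43.5 325. ] q 1.895
comp [299 151   2   1   2] bar? [148.3 -57.5 325. ] q 1.893
```

Request:
{"name": "drive_tool", "arguments": {"steps": [[0,8,-1.3,0,0],[0,-5,-31,0,0],[0,-5.5,-32,0,0],[0,-3.6,0.6,4.9,-0.121],[0,-3.6,0.6,4.9,-0.121],[0,-3.6,0.6,4.9,-0.121],[0,-3.6,0.6,4.9,-0.121],[0,-3.6,0.6,4.9,-0.121],[0,-3.6,0.6,4.9,-0.121],[0,-3.6,0.6,4.9,-0.121],[0,-3.6,0.6,4.9,-0.121],[0,-3.6,0.6,4.9,-0.121],[0,-3.6,0.6,4.9,-0.121],[0,-3.6,0.6,4.9,-0.121],[0,-3.6,0.6,4.9,-0.121],[0,-3.6,0.6,4.9,-0.122],[0,0,0,0,0],[0,0,0,0,0]]}}

```text
clock: 14.28
position: [0.5926, -0.2721, 0.3038]
ee_rot: [2.392, 2.035, -0.0]
force: [-0.0, 0.3, -0.7]
width: 0.999
gripper_force: 0.0
```

```bash
python3 - <<'E'
from h import *
st(); c=cam('top');bar(c)
def cr(c,x0,y0,w,h,k): return cv2.resize(c["image"][y0:y0+h,x0:x0+w,::-1],None,fx=k,fy=k,interpolation=cv2.INTER_CUBIC)
s=cam('side')
cv2.imwrite("pics/m7.png",np.hstack([cr(c,225,110,100,150,4),cr(s,210,90,100,150,4)]))
E
```

```text
t 14.2833 fix [  63.8 -249.5  303.8] tooly -0.161 F [-0.   0.3 -0.7] w 91.89528136818062 q [-0.1   0.49  0.73  1.42 -0.33  1.35  0.48]
comp [254 162  46  13 194] bar? [ 82.9   1.7 325. ] q 1.56
comp [297 148   1   1   1] bar? [156.  -48.4 325. ] q 1.933
comp [305 152   1   1   1] bar? [148.5 -74.5 325. ] q 1.894
```

View pics/m7.png

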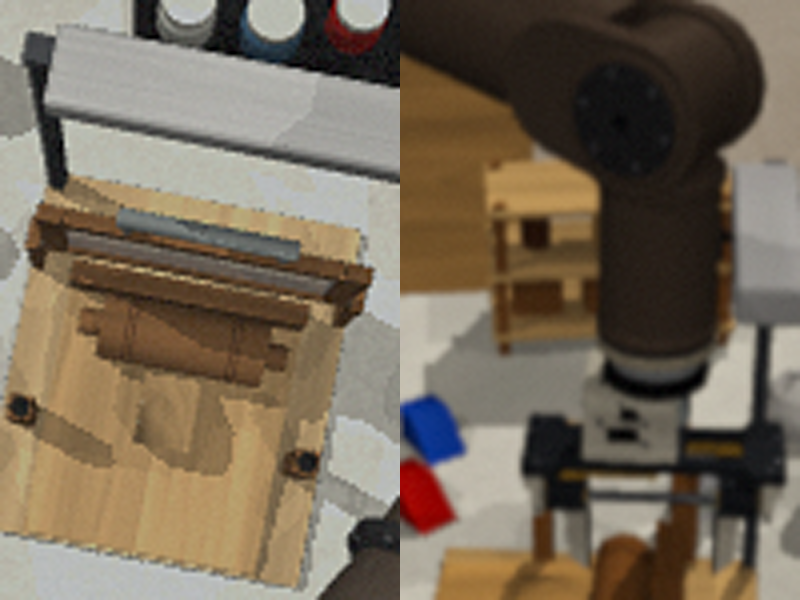

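The bar at (209,235) stays upright at x≈83. In the side crop the open fingers straddle the bar's plane and the carriage at (655,450) is below the lamp. I'll slide in sideways, in two parts.

Request:
{"name": "drive_tool", "arguments": {"steps": [[0,5.1,30.8,0,0],[0,5.1,30.8,0,0],[0,5.1,30.8,0,0],[0,5.1,30.8,0,0],[0,3.3,20,0,0],[0,3.3,20,0,0],[0,0,0,0,0],[0,0,0,0,0]]}}

```text
clock: 15.05
position: [0.6194, -0.1073, 0.3032]
ee_rot: [-2.391, -2.037, 0.001]
force: [-0.3, -0.2, 0.5]
width: 0.994
gripper_force: 0.0
```

```bash
python3 - <<'E'
from h import *
st(); c=cam('top');bar(c)
def cr(c,x0,y0,w,h,k): return cv2.resize(c["image"][y0:y0+h,x0:x0+w,::-1],None,fx=k,fy=k,interpolation=cv2.INTER_CUBIC)
s=cam('side')
cv2.imwrite("pics/m8.png",np.hstack([cr(c,225,110,100,150,4),cr(s,210,90,100,150,4)]))
E
```

```text
t 15.05 fix [ 63.1 -82.6 303.2] tooly -0.16 F [-0.3 -0.2  0.5] w 91.40950036665626 q [-0.38  0.45  0.72  1.49 -0.3   1.32  0.2 ]
comp [254 162  38  12 159] bar? [ 82.9  12.7 325. ] q 1.56
comp [294 150   3   5   7] bar? [144.7 -46.  325. ] q 1.874
comp [295 156   1   2   2] bar? [128.9 -47.1 325. ] q 1.792
```

View pics/m8.png

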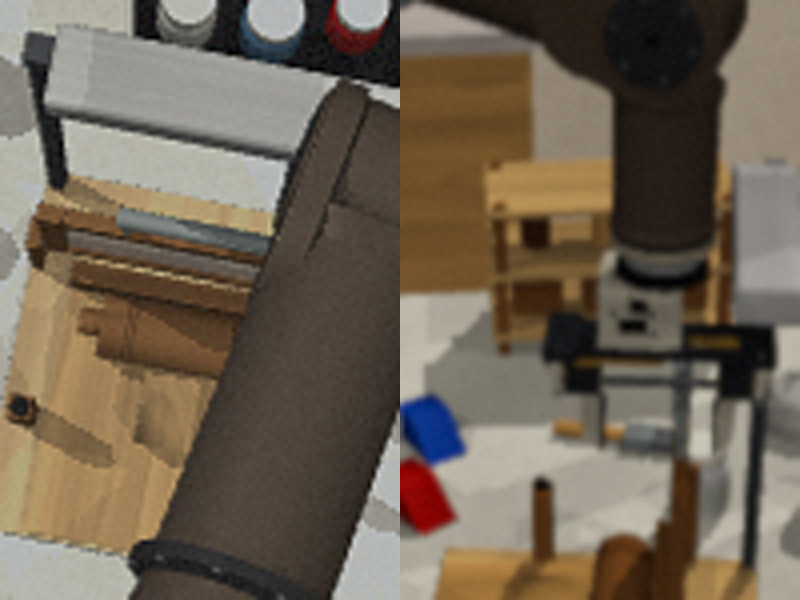

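```bash
python3 - <<'E'
from h import *
s=cam('side'); t=cam('top')
for n,P in dict(barNear83=(83,-70,325),barNear98=(98,-70,325),barFar83=(83,70,325),rearInner=(109,-92,315),frontInner=(17,-92,315)).items():
    print(n,(proj(s,W(*P))-[210,90])*4+[400,0],(proj(t,W(*P))-[225,110])*4)
E
```

```text
barNear83 [679.96774851 415.89917197] [298.82802796 250.55712869]
barNear98 [697.49916163 416.58111269] [302.35786033 231.3034583 ]
barFar83 [683.10112964 337.70077949] [116.71807618 215.27754041]
rearInner [709.78634038 440.73278086] [331.74650874 224.98573976]
frontInner [601.4424772  436.40095438] [310.36482384 342.81760423]
```

Bar at (683,400) lies between the fingers (front at 593, rear at 705); continuing to the middle of the bar, then closing.

Request:
{"name": "drive_tool", "arguments": {"steps": [[0,5.5,20,0,0],[0,5,20,0,0],[0,3,20,0,0],[0,3,20,0,0],[0,0,0,0,0],[0,0,0,0,0]]}}

```text
clock: 15.75
position: [0.6355, -0.0286, 0.3035]
ee_rot: [-2.395, -2.032, 0.0]
force: [0.2, -0.1, -0.1]
width: 1.001
gripper_force: 0.0
```

```bash
python3 - <<'E'
from h import *
st(); s=cam('side'); save(s,"s9.png",(210,90,310,240),4)
E
```

```text
t 15.75 fix [ 66.1  -2.3 303.5] tooly -0.164 F [ 0.2 -0.1 -0.1] w 92.11535036099906 q [-0.49  0.46  0.71  1.47 -0.3   1.33  0.07]
```

View pics/s9.png

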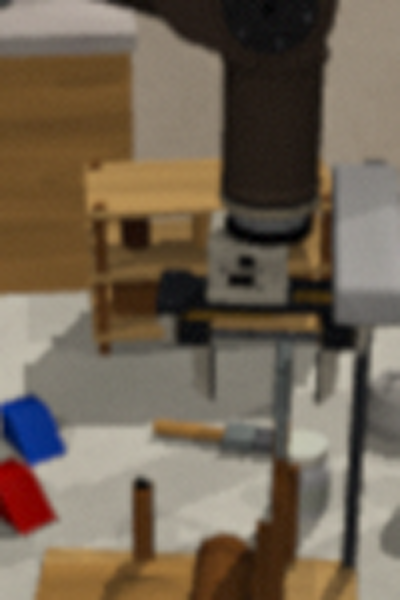

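The bar at (283,400) sits between the fingers at (203,370) and (325,375), clear of the lamp. Closing now.

Request:
{"name": "drive_tool", "arguments": {"steps": [[0.3,0,0,0,0],[0.5,0,0,0,0],[0.6,0,0,0,0],[0.7,0,0,0,0],[0.8,0,0,0,0],[0.9,0,0,0,0],[1,0,0,0,0],[1,0,0,0,0],[1,0,0,0,0],[1,0,0,0,0],[1,0,0,0,0],[1,0,0,0,0]], "grip_force": 20}}

```text
clock: 16.8
position: [0.6354, -0.0289, 0.3037]
ee_rot: [-2.397, -2.031, 0.0]
force: [0.3, -0.5, -1.2]
width: 0.179
gripper_force: 0.1
```

```bash
python3 - <<'E'
from h import *
st()
# arc plan: bar path in fixture -> world per-row shifts, from current TCP
import math
p=F(observe()["position"]); q0=math.acos((85-p[0])/200); dz=p[2]-(125+200*math.sin(q0)); print("q0",q0,"tcp-bar z",dz)
n=60; q=np.linspace(q0,0,n+1); x=85-200*np.cos(q); z=125+200*np.sin(q)
for i in range(0,n,5): 
    d=(x[i+5]-x[i])/5; print(i,round(q[i+5],2),np.round([d*ex[0],d*ex[1],(z[i+5]-z[i])/5],2))
E
```

```text
t 16.8 fix [ 66.   -2.5 303.7] tooly -0.165 F [ 0.3 -0.5 -1.2] w 16.464640035130945 q [-0.49  0.46  0.71  1.47 -0.3   1.33  0.07]
q0 1.4756132100961505 tcp-bar z -20.36367216484888
0 1.35 [-4.79  0.8  -0.77]
5 1.23 [-4.66  0.78 -1.36]
10 1.11 [-4.46  0.74 -1.93]
15 0.98 [-4.19  0.7  -2.47]
20 0.86 [-3.86  0.65 -2.97]
25 0.74 [-3.48  0.58 -3.43]
30 0.61 [-3.03  0.51 -3.83]
35 0.49 [-2.55  0.43 -4.18]
40 0.37 [-2.02  0.34 -4.47]
45 0.25 [-1.47  0.24 -4.69]
50 0.12 [-0.89  0.15 -4.83]
55 0.0 [-0.3   0.05 -4.91]
```

Request:
{"name": "drive_tool", "arguments": {"steps": [[1,0,0,0,0],[1,0,0,0,0],[1,0,0,0,0],[1,-4.8,0.8,-0.5,0],[1,-4.8,0.8,-0.65,0],[1,-4.8,0.8,-0.77,0],[1,-4.8,0.8,-0.9,0],[1,-4.8,0.8,-1.0,0],[1,-4.7,0.8,-1.1,0],[1,-4.7,0.8,-1.25,0],[1,-4.65,0.8,-1.35,0],[1,-4.65,0.8,-1.5,0],[1,-4.6,0.7,-1.6,0],[1,0,0,0,0]], "grip_force": 20}}

```text
clock: 17.97
position: [0.587, -0.0206, 0.2928]
ee_rot: [-2.396, -2.03, 0.001]
force: [-0.1, 0.7, -0.8]
width: 0.166
gripper_force: 20.0
```

```bash
cat > g.py <<'E'
from h import *
st(); p=F(observe()["position"]); q=np.arctan2(p[2]+20.4-125,85-p[0]); print("q",q,"r",np.hypot(p[2]+20.4-125,85-p[0]))
E
python3 g.py
```

```text
t 17.9667 fix [ 16.9  -2.4 292.8] tooly -0.165 F [-0.1  0.7 -0.8] w 15.2911107156576 q [-0.56  0.37  0.72  1.61 -0.26  1.26  0.04]
q 1.2235088544076038 r 200.13066390071032
```

Request:
{"name": "drive_tool", "arguments": {"steps": [[1,-4.45,0.75,-1.75,0],[1,-4.45,0.75,-1.85,0],[1,-4.45,0.75,-1.95,0],[1,-4.4,0.7,-2.05,0],[1,-4.35,0.7,-2.15,0],[1,-4.3,0.7,-2.3,0],[1,-4.25,0.7,-2.4,0],[1,-4.2,0.7,-2.5,0],[1,-4.1,0.7,-2.6,0],[1,-4.1,0.7,-2.65,0],[1,-4,0.65,-2.8,0],[1,-3.9,0.65,-2.9,0],[1,-3.85,0.65,-3,0],[1,-3.8,0.6,-3.1,0],[1,-3.7,0.6,-3.2,0],[1,0,0,0,0]]}}

```text
clock: 19.3
position: [0.5247, -0.0104, 0.2551]
ee_rot: [-2.396, -2.03, 0.001]
force: [0.8, 3.7, -2.7]
width: 0.166
gripper_force: 20.0
```

```bash
python3 g.py
```

```text
t 19.3 fix [-46.2  -2.5 255.1] tooly -0.165 F [ 0.8  3.7 -2.7] w 15.258866347627112 q [-0.64  0.28  0.72  1.82 -0.2   1.12 -0.02]
q 0.8538194413283301 r 199.69291901423836
```

Request:
{"name": "drive_tool", "arguments": {"steps": [[1,-3.65,0.6,-3.25,0],[1,-3.55,0.6,-3.35,0],[1,-3.5,0.6,-3.4,0],[1,-3.4,0.55,-3.5,0],[1,-3.3,0.55,-3.6,0],[1,-3.2,0.55,-3.65,0],[1,-3.1,0.5,-3.75,0],[1,-3.05,0.5,-3.8,0],[1,-2.95,0.5,-3.9,0],[1,-2.85,0.5,-4,0],[1,-2.75,0.45,-4.05,0],[1,-2.65,0.45,-4.1,0],[1,-2.55,0.4,-4.2,0],[1,-2.45,0.4,-4.25,0],[1,-2.35,0.4,-4.3,0],[1,-2.25,0.35,-4.35,0],[1,0,0,0,0]]}}

```text
clock: 20.72
position: [0.4777, -0.0028, 0.1936]
ee_rot: [-2.397, -2.031, 0.001]
force: [2.0, 3.2, -2.4]
width: 0.17
gripper_force: 20.0
```

```bash
python3 g.py
```

```text
t 20.7167 fix [-93.8  -2.8 193.6] tooly -0.165 F [ 2.   3.2 -2.4] w 15.669197637754035 q [-0.68  0.26  0.71  2.01 -0.21  0.95 -0.03]
q 0.46188393128764166 r 199.77780951912771
```

Request:
{"name": "drive_tool", "arguments": {"steps": [[1,-2.2,0.35,-4.4,0],[1,-2.1,0.35,-4.45,0],[1,-2,0.35,-4.5,0],[1,-1.9,0.3,-4.5,0],[1,-1.75,0.3,-4.6,0],[1,-1.65,0.3,-4.6,0],[1,-1.55,0.25,-4.7,0],[1,-1.45,0.25,-4.7,0],[1,-1.3,0.2,-4.75,0],[1,-1.2,0.2,-4.75,0],[1,-1.1,0.2,-4.8,0],[1,-0.95,0.15,-4.8,0],[1,-0.8,0.15,-4.85,0],[1,-0.7,0.1,-4.85,0],[1,-0.6,0.1,-4.85,0],[1,-0.4,0.1,-4.0,0],[1,-0.2,0,-3,0],[1,0,0,-2,0],[1,0,0,0,0]]}}

```text
clock: 22.3
position: [0.4564, 0.0007, 0.115]
ee_rot: [2.397, 2.031, -0.001]
force: [0.1, 0.8, -1.6]
width: 0.166
gripper_force: 20.0
```

```bash
python3 g.py
```

```text
t 22.3 fix [-115.5   -2.8  115. ] tooly -0.165 F [ 0.1  0.8 -1.6] w 15.275190193679979 q [-0.63  0.34  0.65  2.14 -0.31  0.74  0.06]
q 0.0518969337055823 r 200.75144640440428
```

Request:
{"name": "drive_tool", "arguments": {"steps": [[1,0,0,-2,0],[1,0,0,-2,0],[1,0,0,-2,0],[1,0,0,-1.5,0],[1,0,0,-1.5,0],[1,0,0,-1,0],[1,0,0,0,0]]}}

```text
clock: 22.88
position: [0.4561, 0.0008, 0.1051]
ee_rot: [-2.397, -2.03, 0.001]
force: [-1.0, 1.3, -1.6]
width: 0.166
gripper_force: 20.0
```

```bash
python3 g.py
```

```text
t 22.8833 fix [-115.7   -2.8  105.1] tooly -0.165 F [-1.   1.3 -1.6] w 15.30525775336866 q [-0.61  0.36  0.64  2.15 -0.32  0.72  0.07]
q 0.0026296761585611803 r 200.71256440841526
```

Nearly down; I'll lower until the posts push back.

Request:
{"name": "drive_tool", "arguments": {"steps": [[1,0,0,-0.5,0],[1,0,0,-0.5,0],[1,0,0,-0.5,0],[1,0,0,-0.5,0],[1,0,0,0,0],[1,0,0,0,0]]}}

```text
clock: 23.38
position: [0.4562, 0.0009, 0.1045]
ee_rot: [-2.396, -2.029, -0.001]
force: [-8.2, 0.5, 23.9]
width: 0.164
gripper_force: 20.0
```

```bash
python3 g.py
```

```text
t 23.3833 fix [-115.7   -2.7  104.5] tooly -0.165 F [-8.2  0.5 23.9] w 15.110472721598668 q [-0.61  0.36  0.63  2.15 -0.33  0.72  0.08]
q -0.0004823806535917199 r 200.68282187389372
```

It is on the stops. I'll ease the load, open a little (the frame edge is close behind the rear finger) and lift away.

Request:
{"name": "drive_tool", "arguments": {"steps": [[1,0,0,1,0],[1,0,0,0.5,0],[0.75,0,0,0,0],[0.65,0,0,0,0],[0.62,0,0,0,0],[0.62,0,0,0,0],[0.62,0,0,4,0],[0.62,0,0,10,0],[0.62,0,0,20,0],[0.62,0,0,30,0],[0.62,-10,0,35,0],[0.62,-25,0,25,0],[0.62,-30,0,20,0],[0.62,-30,0,0,0],[0.62,0,0,0,0]]}}

```text
clock: 24.63
position: [0.3574, 0.0001, 0.2498]
ee_rot: [-2.395, -2.028, -0.003]
force: [-0.1, 0.5, -1.0]
width: 0.38
gripper_force: 0.0
```

```bash
python3 - <<'E'
from h import *
st(); t=cam('top'); s=cam('side')
def cr(c,x0,y0,w,h,k): return cv2.resize(c["image"][y0:y0+h,x0:x0+w,::-1],None,fx=k,fy=k,interpolation=cv2.INTER_CUBIC)
cv2.imwrite("pics/m10.png",np.hstack([cr(t,150,90,200,200,2),cr(s,190,130,200,200,2)]))
E
```

```text
t 24.6333 fix [-213.   -19.7  249.8] tooly -0.165 F [-0.1  0.5 -1. ] w 34.983432356490106 q [-0.87 -0.11  0.68  2.16  0.07  1.07 -0.39]
```

View pics/m10.png

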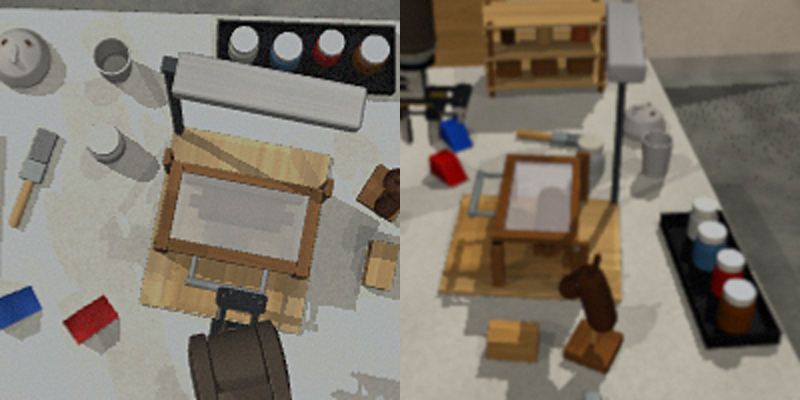

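The guard is flat on its posts (frame at (240,220) in the top view, bar at (485,190) in the side view). The wedge and blank stay beneath it, the other things are where they were, and the arm is clear.

```bash
python3 -c "
from cell import arm
print(arm.sign_off())"
```

```text
the job is handed in; nothing more can be done
None
```

The job is handed in: the wedge is nipped against the middle of the blank with about 22 N of push, and the guard was lowered gently onto its posts and released (after a light nudge on the frame's edge to clear the lamp), with nothing else touched, in about 25 s.

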